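# Fetch the printing block from behind the jars

### The job

Move the white jar, the square tin and the amber bottle that stand in front of the low plywood riser into the white tray, so that all three stand in it, then draw the printing block out from under the riser and set it down flat, centred and lengthwise on the cork mat. Then put the jar, the tin and the bottle back, each standing where it stood at the start. Keep all three upright throughout and leave the mug, the tape roll and the phone where they are.

Things in the scene. Friction and masses are not known exactly. Their poses are not given: they have to be found in the camera images.
- riser: Fixed low plywood riser, a bridge 80 deep (x) x 194 wide (y) x 48 high mm, open only at its front (-x, towards the robot). Top board 12 thick, its underside 36 above the table; bay 170 wide. Origin: centre of its underside; x points to the back, front edge at x = -40. The three containers stand in a row parallel to its front, centres at x about -172, some 68 apart, in any order.
- block: Loose hand printing block, 0.32 kg: brown wood slab 110 (x) x 150 (y) x 22 mm high, on its middle a dark bar handle 50 long (x) x 24 wide (y), top 58 mm above the underside; grip it across the 24. Origin: centre of the underside, below the handle. At the start its rear 25 mm lie under the riser's top board: draw it about 40 mm to the riser's front (-x) before lifting.
- jar: Loose squat round white plastic jar, diameter 54 mm, 68 mm high, 0.16 kg. Origin: centre of its underside, z up. It stands in the row in front of the block.
- tin: Loose square metal tin, 46 x 46 mm, body 66 mm high with a small round cap to 76 mm, 0.18 kg. Origin: centre of its underside, z up; x and y square to its sides, about parallel to the riser's. It stands in the row in front of the block.
- bottle: Loose slim round amber bottle with a black cap, body diameter 40 mm up to 60 mm height, then a neck; 88 mm high, 0.11 kg. Origin: centre of its underside, z up. In the row in front of the block. All three containers are best gripped at 35 to 50 mm height with the fingers closing along the riser's x, for they stand close together along its y.
- tray: Fixed open white tray, the side area: 270 (x) x 110 (y) mm outside, rim 20 mm high, walls and floor 5 mm thick (inner floor 5 mm above the table). Origin: centre of its underside. The three containers fit in a row along its x, 75 mm apart.
- mat: Fixed thin cork mat, 130 (x) x 170 (y) x 4 mm thick; the block goes on it with its 150 mm side along the mat's 170 mm side, either way round. Origin: centre of its underside, its top is 4 mm higher.
- mug: Bystander: blue mug with a handle, 76 mm across, 85 mm high. Origin: centre of its underside. Leave it alone.
- tape: Bystander: roll of paper tape lying flat, 100 mm across, 24 mm high. Origin: centre of its underside. Leave it alone.
- phone: Bystander: grey phone lying flat, 150 x 72 x 9 mm. Origin: centre of its underside. Leave it alone.
Not all that is in view belongs to the job. Several things look just like the block: the one meant starts farthest to the robot's right. There is more than one size of the bottle; the one meant has the size given above.

How it is judged:
On the way, in this order (a step that is already met when the one before it is completed fails the run):
1. the jar, the tin and the bottle all stand in the tray (x of jar in the frame of tray between -0.115 and 0.115 m and y of jar in the frame of tray between -0.04 and 0.04 m and z of each of jar, tin, bottle in the frame of tray below 0.012 m and x of tin in the frame of tray between -0.115 and 0.115 m and y of tin in the frame of tray between -0.04 and 0.04 m and x of bottle in the frame of tray between -0.115 and 0.115 m and y of bottle in the frame of tray between -0.04 and 0.04 m), for 0.2 s.
2. the printing block lies flat, centred and lengthwise on the cork mat, let go, while the three still stand in the tray (all of step 1 and horizontal distance between block and mat below 0.015 m and z of block in the frame of mat below 0.01 m and angle between the y axis of block and the y axis of mat, either way round below 0.2 rad and angle between block's own z axis and vertical below 0.08 rad and contact force between the fingers and block below 0.2 N), for 0.2 s.
At the end, for the whole second after the job is handed in: The block lies flat on the cork mat, its centre within 15 mm of the mat's, its long side within 0.2 rad of the mat's long side; the jar, tin and bottle each stand upright within 15 mm of where they stood at the start; all are at rest (horizontal distance between block and mat below 0.015 m and z of block in the frame of mat below 0.01 m and angle between the y axis of block and the y axis of mat, either way round below 0.2 rad and angle between block's own z axis and vertical below 0.08 rad and distance of each of jar, tin, bottle from where it was at the start of the episode below 0.015 m and angle between each of jar, tin, bottle's own z axis and vertical below 0.1 rad and linear speed of each of jar, tin, bottle, block below 0.02 m/s); the robot touches nothing.
It fails at once if the mug is moved by more than 15 mm (distance of mug from where it was at the start of the episode above 0.015 m).
It fails at once if the tape is moved by more than 15 mm (distance of tape from where it was at the start of the episode above 0.015 m).
It fails at once if the phone is moved by more than 15 mm (distance of phone from where it was at the start of the episode above 0.015 m).
It fails at once if the jar, the tin or the bottle tips over (angle between any of jar, tin, bottle's own z axis and vertical above 0.5 rad).
It also fails if it takes over 138 s, if anything falls off the work surface, if the arm or the gripper's body presses on something with over 40 N, if the wrist force passes 120 N, or if a joint passes its speed limit or range.

### The arm

A 7-joint arm with a two-finger parallel gripper is mounted at the origin on the work surface. World frame = base frame: x ahead of the robot, y to its left, z up, the work surface at z = 0. Lengths are in m, angles in rad, forces in N, time in s.
With the tool pointing down it reaches from about 0.4 to 0.85 m from the base axis. Payload 4.5 kg.
Tool frame: the origin (TCP) lies at the centre of the arm's flange, where the gripper is bolted on; the fingertips stand 166 mm ahead of it and the grasp point (between the pads) lies 147 mm ahead of it; z points along the fingers, y is the line along which they close (so a half turn about z gives the same grasp; the last joint's range is limited). The gripper opens to 88 mm and grips with 3 to 60 N. Pads are 18 mm wide; open, the fingers measure 123 mm over their backs; the gripper's body (75 mm by 187 mm) begins 45 mm behind the grasp point.
Start: joints at [-1.278, 0.689, -0.195, 1.565, 0.157, 0.902, -0.215], TCP at [0.16, 0.604, 0.405] pointing down, gripper open.
Joint ranges: [-3.01, 3.01], [-0.46, 2.08], [-1.47, 1.51], [0.13, 2.56], [-1, 4.14], [0.04, 2.09], [-2.66, 2.66]. Speed limits (rad/s): [2.57, 2.57, 3.14, 3.14, 3.14, 3.14, 3.14].

### API

Orientations are given as a unit quaternion [w, x, y, z].
In Python, from rig import manip gives the robot as it stands.
- The arm moves only by the tool send_rows, never from a script. Its argument "moves" is a list of rows, each a list of 6 numbers: the shift along the tool's x, y, z in parts of the range, where 1.0 means 0.8 m, then the turn, a rotation vector about the tool's x, y, z in fractions of the full range, 1 being pi rad. In form: [[x, y, z, wx, wy, wz], ...]. A call has 1 to 20 rows; each row is the pose to reach, as a shift and turn from the pose commanded when the call began, along the tool's axes at that moment; what a row does not reach only later rows make up. A row lasts 1/10 s, in which the tool goes at most 50 mm and 8.59 degrees, less where a joint would pass 70% of its speed; a pose out of reach is approached as far as the arm can. A call with a gripper value outside its range is refused whole. "hand" is the finger opening in mm, from 0 to 88.1, set as the call begins (left out, the last holds). The fingers move at their own pace and stop on an object; "grip_force" is the grip in N (left out, the last holds). Time passes only in rows, so rows that repeat a pose let the fingers close. It gives the time, the measured TCP pose, the force, the opening and the grip force at its end, in the units of the state.
- manip.observe(): the state, without advancing time (a new reading comes with each control period).
- manip.snapshot(name): name is "scene" or "side" or "wrist"; returns a dict with "frame" (400x640x3 uint8, blue, green, red), "fx", "fy", "cx", "cy" (pixels), "distortion" ([k1, k2, p1, p2, k3] as OpenCV has them; the pictures are not rectified), "R" (3x3) and "t" (3): a world point X has camera coordinates R X + t. Camera axes: x right, y down, z forward; pixel columns grow to the right and rows downward; lengths in m; the calibration is good to about 2 mm. A picture is of the moment at which its call begins. There is no depth.
- manip.finish_job(): hands the job in; it is judged then, once.
The state is a dict: "time": time; "qpos": joint angles; "qvel": joint speeds; "joint_torque": joint torques, N m; "position": TCP position; "eef_rot": TCP orientation; "ft_force": force on the tool from outside, world axes, zero at the start; "wrist_torque": the same for the moment, N m; "width": opening from 0.0 (shut) to 1.0 (fully open); "finger_force": force on a finger pad.
Only numpy, scipy, OpenCV 4.12 (cv2) and the standard library are available. Lean on these libraries where they do the work, as an engineer would, in place of code of your own. Each camera call takes 0.05 s, during which the arm holds its last target. There are 200 camera calls.

## Working session

There is one attempt and no reset: what is moved stays moved. The work goes in short steps, Python scripts to look and compute and a tool call to move; the robot and the scene stay as the last step left them, time stands still between calls to the robot, and variables do not carry over. Pictures are saved under pics/ and viewed, at most 14 in all, crops included, and the job is handed in when it is done.

Besides the shell and the picture viewer there is one more tool, called after "Emit:" in YAML: its name, and indented under it one key for each argument. send_rows: Moves the arm, as the interface text tells. Its arguments: {"type":"object","properties":{"moves":{"type":"array"},"hand":{"type":"number"},"grip_force":{"type":"number"}},"required":["moves"]}

```bash
mkdir -p pics; cat > h.py <<'E'
import numpy as np, cv2, pickle
from rig import manip
def snap(n,f=None):
    s=manip.snapshot(n)
    if f: cv2.imwrite('pics/'+f,s['frame'])
    return s
def K(s): return np.array([[s['fx'],0,s['cx']],[0,s['fy'],s['cy']],[0,0,1.]])
def ray(s,px):
    p=cv2.undistortPoints(np.array(px,float).reshape(-1,1,2),K(s),np.array(s['distortion']))[:,0]
    R=np.array(s['R']);t=np.array(s['t'])
    return -R.T@t, np.c_[p,np.ones(len(p))]@R
def plane(s,px,z):
    c,d=ray(s,px); return c+d*((z-c[2])/d[:,2])[:,None]
def proj(s,X):
    return cv2.projectPoints(np.array(X,float).reshape(-1,3),cv2.Rodrigues(np.array(s['R']))[0],np.array(s['t']),K(s),np.array(s['distortion']))[0][:,0]
E
python3 - <<'E'
from h import *
d={n:snap(n,n+'0.png') for n in('scene','side','wrist')}
pickle.dump(d,open('s0.pkl','wb'))
for n in d: print(n,-np.array(d[n]['R']).T@d[n]['t'],d[n]['R'][2])
print(manip.observe())
E
```

```text
scene [ 0.9017993  -0.33952942  0.80785913] [-0.37221705  0.45546232 -0.80870794]
side [ 0.18472054 -0.59704618  0.70464217] [ 0.36974403  0.67717834 -0.63617517]
wrist [0.08610185 0.62435792 0.3834467 ] [ 0.28498949 -0.07603971 -0.95550979]
{'time': 0.15, 'qpos': array([-1.2782275 ,  0.68980883, -0.19450711,  1.5660595 ,  0.15728317,
        0.90249506, -0.21509916]), 'qvel': array([ 2.49237373e-04,  2.60729826e-04,  8.89676299e-05, -3.22300091e-03,
       -1.17932762e-03,  2.26617995e-03,  1.72484689e-06]), 'joint_torque': array([-1.72671222e-03, -5.27866745e+01, -1.26863390e+00, -1.53589582e+01,
       -5.25499578e-02,  3.81500096e-03,  1.02880181e-04]), 'position': array([0.15989647, 0.6039599 , 0.40409482]), 'eef_rot': array([-4.07298817e-05,  1.29006587e-01,  9.91643495e-01, -6.91198020e-04]), 'ft_force': array([-0.39422113,  0.73379211,  0.25364   ]), 'wrist_torque': array([ 0.04123564, -0.01996902,  0.00702438]), 'finger_force': 0.0, 'width': 1.0005304842229974}
```

View pics/scene0.png

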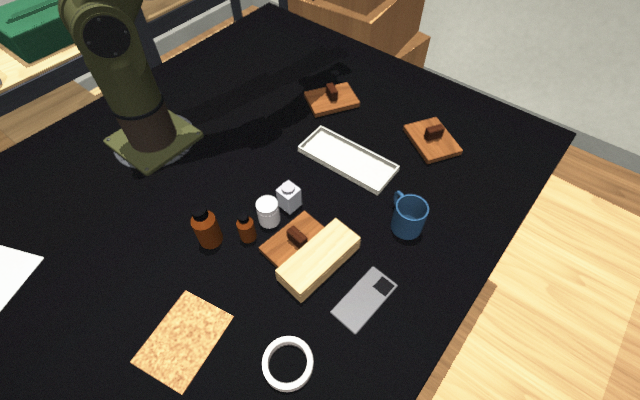

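View pics/side0.png

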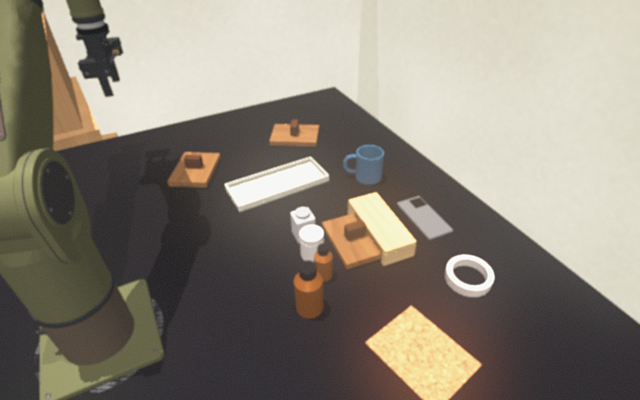

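The scene view shows the row: small bottle (246,230), jar (268,212) and tin (288,197). They stand in front of the block (295,238) and riser (318,258), with the tray at (348,160) and the mat at (183,341). A bigger bottle, which isn't part of the job, stands at (207,230). Next I zoom in on both views.

```bash
python3 - <<'E'
from h import *
d=pickle.load(open('s0.pkl','rb'))
def crop(n,x,y,w,h,f):
    cv2.imwrite('pics/'+f,cv2.resize(d[n]['frame'][y:y+h,x:x+w],None,fx=4,fy=4,interpolation=cv2.INTER_CUBIC))
crop('scene',190,165,190,145,'c1.png'); crop('side',270,180,160,145,'c2.png')
def corners(n,lo,hi,z,seed):
    f=d[n]['frame'];m=cv2.inRange(cv2.cvtColor(cv2.GaussianBlur(f,(3,3),0),cv2.COLOR_BGR2HSV),lo,hi)
    m=cv2.morphologyEx(m,cv2.MORPH_CLOSE,np.ones((5,5)))
    cs,_=cv2.findContours(m,cv2.RETR_EXTERNAL,cv2.CHAIN_APPROX_NONE)
    c=max([c for c in cs if cv2.pointPolygonTest(c,seed,False)>=0],key=cv2.contourArea)
    P=plane(d[n],c[:,0],z); r=cv2.minAreaRect((P[:,:2]*1000).astype(np.float32))
    print(n,seed,np.round(r[0],1),np.round(r[1],1),round(r[2],2), np.round(cv2.boxPoints(r)).tolist())
for n,s in(('scene',(183,341)),('side',(423,355))): corners(n,(5,60,90),(35,255,255),.004,s)
for n,s in(('scene',(348,160)),('side',(277,185))): corners(n,(0,0,110),(180,70,255),.02,s)
E
```

```text
scene (183, 341) [ 525.7 -323.9] [133.2 172.4] 11.87 [[443.0, -253.0], [478.0, -422.0], [609.0, -395.0], [573.0, -226.0]]
side (423, 355) [ 551.4 -104.6] [621.4 344.6] 70.35 [[285.0, -339.0], [609.0, -455.0], [818.0, 130.0], [494.0, 246.0]]
scene (348, 160) [492.6 279.8] [276.3 124.6] 2.16 [[352.0, 337.0], [357.0, 212.0], [633.0, 223.0], [628.0, 347.0]]
side (277, 185) [493.  277.9] [284.  147.4] 2.04 [[348.0, 346.0], [354.0, 199.0], [637.0, 209.0], [632.0, 357.0]]
```

View pics/c1.png

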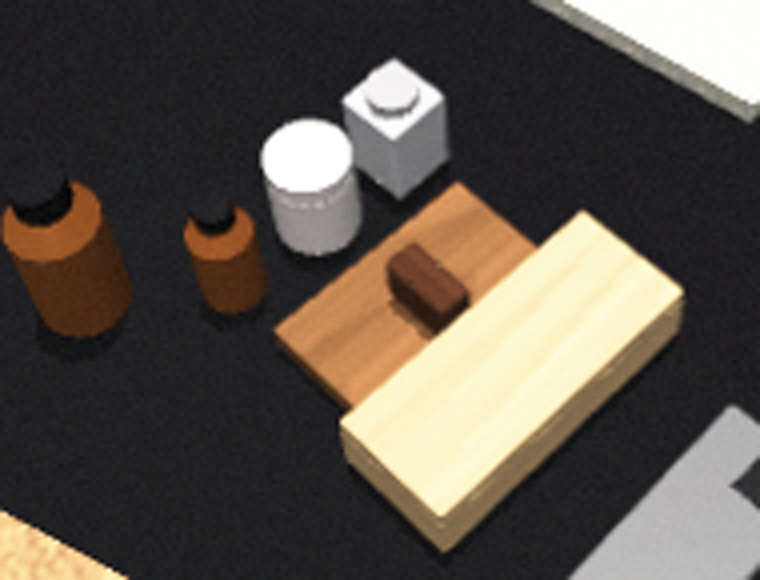

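View pics/c2.png

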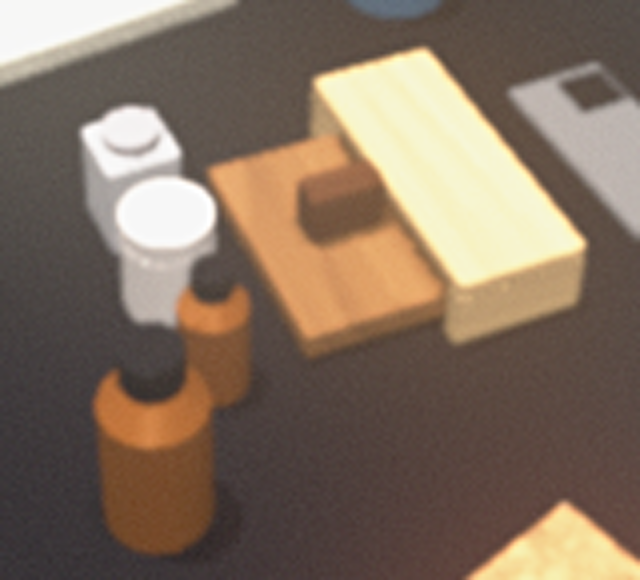

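The crops show the riser top clearly (corners c1 (583,210),(683,290),(443,517),(343,423)), along with the jar top at (307,157), the tin top, the bottle shoulder and the handle. I cast these points onto planes in both views.

```bash
python3 - <<'E'
from h import *
d=pickle.load(open('s0.pkl','rb'))
o={'scene':(190,165),'side':(270,180)}
def pts(n,P,z):
    px=(np.array(P,float)+.5)/4-.5+np.array(o[n]); return np.round(plane(d[n],px,z)*1000,1)[:,:2]
Q=[('riser',.048,[(583,210),(683,290),(443,517),(343,423)],[(428,47),(585,243),(460,290),(314,80)]),
('jar',.068,[(307,157)],[(167,214)]),
('tin',.066,[(344,100),(395,60),(444,95),(398,138)],[(82,132),(162,110),(181,158),(101,181)]),
('bottle',.06,[(220,235)],[(215,297)]),
('block',.022,[(275,332),(460,183)],[(207,170),(307,344)]),
('handle',.058,[(388,257),(412,242),(468,292),(440,315)],[(301,185),(352,165),(384,168),(384,190)])]
for n,z,a,b in Q:
    for c,P in(('scene',a),('side',b)):
        p=pts(c,P,z); print(n,c,p.tolist(),p.mean(0).round(1))
    if n=='riser':
        for c,P in(('scene',a),('side',b)):
            p=pts(c,P,z); r=cv2.minAreaRect(p.astype(np.float32)); print(r)
E
```

```text
riser scene [[602.9, 84.5], [681.5, 76.6], [664.3, -114.5], [586.9, -107.7]] [633.9 -15.3]
riser side [[687.9, 79.9], [667.5, -112.1], [584.8, -108.6], [605.9, 85.7]] [636.5 -13.8]
((633.8038940429688, -15.017913818359375), (192.86280822753906, 78.9897689819336), 84.9791488647461)
((636.3499755859375, -14.350006103515625), (198.33799743652344, 82.6069107055664), 83.93506622314453)
jar scene [[459.8, 0.5]] [459.8   0.5]
jar side [[461.6, 2.0]] [461.6   2. ]
tin scene [[446.2, 47.1], [449.3, 90.5], [491.4, 88.5], [491.4, 46.1]] [469.6  68. ]
tin side [[449.0, 90.1], [499.6, 85.7], [490.3, 41.9], [441.2, 46.0]] [470.   65.9]
bottle scene [[454.6, -68.1]] [454.6 -68.1]
bottle side [[459.4, -59.6]] [459.4 -59.6]
block scene [[505.5, -81.8], [520.5, 67.0]] [513.   -7.4]
block side [[520.5, 68.5], [503.7, -83.0]] [512.1  -7.2]
handle scene [[539.5, -17.4], [543.4, -1.0], [590.5, -6.4], [587.9, -27.8]] [565.3 -13.2]
handle side [[544.6, -3.7], [579.5, -3.0], [594.6, -14.0], [584.6, -29.9]] [575.8 -12.6]
```

```bash
cat >> h.py <<'E'
from scipy.spatial.transform import Rotation as Ro
def goal(*gs,cmd=None):
    """gs: (grasp-point x,y,z mm, yaw of tool y deg). prints rows in tool frame from present pose"""
    o=manip.observe(); q=o['eef_rot']; R0=Ro.from_quat([q[1],q[2],q[3],q[0]]); p=o['position']*1000
    yd=np.degrees(np.arctan2(*R0.as_matrix()[[1,0],1])); print('t',o['time'],'grasp',(p+R0.apply([0,0,147])).round(1),'yaw',yd.round(2),'w',round(o['width']*88.1,1),'q',o['qpos'].round(2))
    for x,y,z,a in gs:
        a=np.radians(a); Y=[np.cos(a),np.sin(a),0]; Z=[0,0,-1]; M=np.c_[np.cross(Y,Z),Y,Z]
        s=R0.inv().apply(np.array([x,y,z+147])-p); w=(R0.inv()*Ro.from_matrix(M)).as_rotvec()
        print(s.round(1).tolist(),w.round(3).tolist(),'rows',round(max(np.linalg.norm(s)/50,np.degrees(np.linalg.norm(w))/8.59),1))
E
python3 - <<'E'
from h import *
d=pickle.load(open('s0.pkl','rb'))
a=(np.array([[52,222]])+.5)/4-.5+np.array((190,165)); b=(np.array([[154,405]])+.5)/4-.5+np.array((270,180))
c1,r1=ray(d['scene'],a);c2,r2=ray(d['side'],b)
st=np.linalg.lstsq(np.c_[r1[0],-r2[0]],c2-c1,rcond=None)[0]; print('bigbottle shoulder',c1+r1[0]*st[0],c2+r2[0]*st[1])
goal((468,68,180,-5.2),(468,68,48,-5.2))
E
```

```text
bigbottle shoulder [ 0.39013475 -0.13034084  0.08554195] [ 0.38987847 -0.12976842  0.08588927]
t 0.15 grasp [159.9 603.8 257.1] yaw 75.18 w 88.1 q [-1.28  0.69 -0.19  1.57  0.16  0.9  -0.22]
[-435.0, -439.2, 77.7] [-0.001, 0.001, 1.403] rows 12.5
[-435.0, -439.0, 209.7] [-0.001, 0.001, 1.403] rows 13.1
```

The manual's scale: shifts go in shares of 0.8 m and turns go in shares of pi rad. Converting my numbers, -439 mm / 800 = -0.5488, -435 mm / 800 = -0.5438, 1.403 rad / 3.1416 = 0.4466.

Emit:
send_rows:
  moves:
    - [-0.5438,-0.5488,0.0975,0,0,0.4466]
    - [-0.5438,-0.5488,0.0975,0,0,0.4466]
    - [-0.5438,-0.5488,0.0975,0,0,0.4466]
    - [-0.5438,-0.5488,0.0975,0,0,0.4466]
    - [-0.5438,-0.5488,0.0975,0,0,0.4466]
    - [-0.5438,-0.5488,0.0975,0,0,0.4466]
    - [-0.5438,-0.5488,0.0975,0,0,0.4466]
    - [-0.5438,-0.5488,0.0975,0,0,0.4466]
    - [-0.5438,-0.5488,0.0975,0,0,0.4466]
    - [-0.5438,-0.5488,0.0975,0,0,0.4466]
    - [-0.5438,-0.5488,0.0975,0,0,0.4466]
    - [-0.5438,-0.5488,0.0975,0,0,0.4466]
    - [-0.5438,-0.5488,0.0975,0,0,0.4466]
    - [-0.5438,-0.5488,0.0975,0,0,0.4466]
    - [-0.5438,-0.5488,0.0975,0,0,0.4466]
    - [-0.5438,-0.5488,0.0975,0,0,0.4466]
    - [-0.5438,-0.5488,0.0975,0,0,0.4466]
    - [-0.5438,-0.5488,0.0975,0,0,0.4466]
  hand: 88
  grip_force: 20

```text
time: 1.95
position: [0.4677, 0.0698, 0.3268]
eef_rot: [-0.0, 0.738, 0.675, 0.0]
ft_force: [-0.0, -0.5, -0.5]
width: 1.001
finger_force: 0.0
```

```bash
python3 - <<'E'
from h import *
snap('wrist','w1.png'); goal((468,68,180,-5.2),(468,68,48,-5.2))
s=snap('wrist'); print(proj(s,[[.468,.068,.076],[.4615,.001,.068],[.456,-.067,.088],[.468,.068,0]]).round())
E
```

```text
t 2.0 grasp [467.8  69.6 179.8] yaw -5.09 w 87.9 q [-0.27  0.63  0.05  2.1  -0.07  0.41 -0.26]
[-1.5, 0.3, -0.2] [-0.0, -0.0, 0.002] rows 0.0
[-1.5, 0.3, 131.8] [-0.0, -0.0, 0.002] rows 2.6
[[319. 207.]
 [319. 270.]
 [319. 341.]
 [319. 186.]]
```

View pics/w1.png

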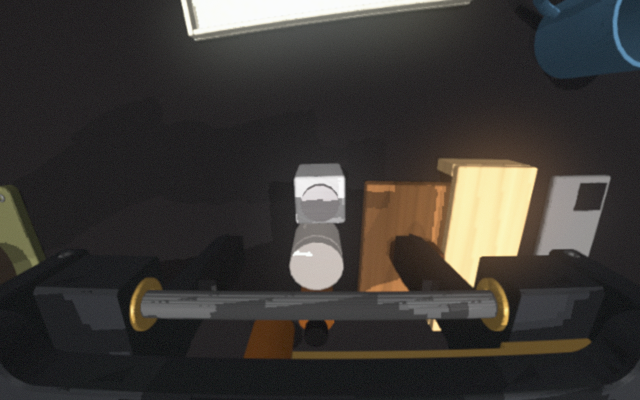

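The wrist view confirms the tin is under the gripper: its cap is at (321,203) and I predicted (319,207). Descending and gripping.

Scaled: 132 mm / 800 = 0.165, 110 mm / 800 = 0.1375.

Emit:
send_rows:
  moves:
    - [0,0,0.05,0,0,0]
    - [0,0,0.1,0,0,0]
    - [0,0,0.1375,0,0,0]
    - [0,0,0.165,0,0,0]
    - [0,0,0.165,0,0,0]
    - [0,0,0.165,0,0,0]

```text
time: 2.65
position: [0.4681, 0.0687, 0.1949]
eef_rot: [-0.0, 0.738, 0.674, -0.0]
ft_force: [0.2, 1.0, 0.6]
width: 0.998
finger_force: 0.0
```

Emit:
send_rows:
  moves:
    - [0,0,0,0,0,0]
    - [0,0,0,0,0,0]
    - [0,0,0,0,0,0]
    - [0,0,0,0,0,0]
    - [0,0,0,0,0,0]
    - [0,0,0,0,0,0]
    - [0,0,0,0,0,0]
    - [0,0,0,0,0,0]
  hand: 20
  grip_force: 20

```text
time: 3.45
position: [0.4682, 0.0685, 0.1949]
eef_rot: [0.0, 0.739, 0.674, 0.0]
ft_force: [0.2, 0.8, 4.6]
width: 0.524
finger_force: 19.9
```

```bash
python3 - <<'E'
from h import *
goal((468,68,180,-5.2),(565,289,180,92),(565,289,54,92))
E
```

```text
t 3.45 grasp [468.3  68.5  47.9] yaw -5.22 w 46.2 q [-0.25  0.9   0.01  2.16 -0.08  0.09 -0.26]
[-0.5, -0.1, -132.1] [0.0, -0.0, -0.0] rows 2.6
[228.4, 76.4, -132.0] [0.001, 0.0, -1.697] rows 11.3
[228.4, 76.3, -6.0] [0.001, 0.0, -1.697] rows 11.3
```

Scaled: 228 mm / 800 = 0.285, -132 mm / 800 = -0.165, -1.697 rad / 3.1416 = -0.5402.

Emit:
send_rows:
  moves:
    - [0,0,-0.0375,0,0,0]
    - [0,0,-0.0875,0,0,0]
    - [0,0,-0.1375,0,0,0]
    - [0.0125,0.0038,-0.165,0,0,-0.0255]
    - [0.0313,0.01,-0.165,0,0,-0.0637]
    - [0.0525,0.0175,-0.165,0,0,-0.105]
    - [0.075,0.025,-0.165,0,0,-0.1464]
    - [0.0975,0.0325,-0.165,0,0,-0.191]
    - [0.12,0.04,-0.165,0,0,-0.2355]
    - [0.1425,0.0475,-0.165,0,0,-0.2801]
    - [0.165,0.055,-0.165,0,0,-0.3183]
    - [0.1875,0.0625,-0.165,0,0,-0.3565]
    - [0.21,0.07,-0.165,0,0,-0.3979]
    - [0.2325,0.0775,-0.165,0,0,-0.4393]
    - [0.255,0.085,-0.165,0,0,-0.4775]
    - [0.2713,0.0913,-0.165,0,0,-0.5093]
    - [0.2813,0.095,-0.165,0,0,-0.5316]
    - [0.285,0.0963,-0.165,0,0,-0.5402]
    - [0.285,0.0963,-0.165,0,0,-0.5402]
    - [0.285,0.0963,-0.165,0,0,-0.5402]

```text
time: 5.45
position: [0.5652, 0.2878, 0.3262]
eef_rot: [-0.001, -0.017, 1.0, -0.001]
ft_force: [0.6, -0.2, -2.1]
width: 0.519
finger_force: 19.9
```

```bash
python3 - <<'E'
from h import *
goal((565,290,54,92))
snap('side','s2.png');snap('wrist','w2.png')
a=cv2.imread('pics/s2.png')[60:260,160:440];b=cv2.imread('pics/w2.png')
cv2.imwrite('pics/m2.png',np.vstack([cv2.resize(a,(420,300)),cv2.resize(b,(420,262))]))
E
```

```text
t 5.45 grasp [565.1 287.6 179.2] yaw 91.93 w 45.7 q [-0.33  0.82 -0.4   1.6   0.41  0.81  0.7 ]
[-0.0, 2.4, 125.2] [-0.001, -0.001, -0.001] rows 2.5
```

View pics/m2.png

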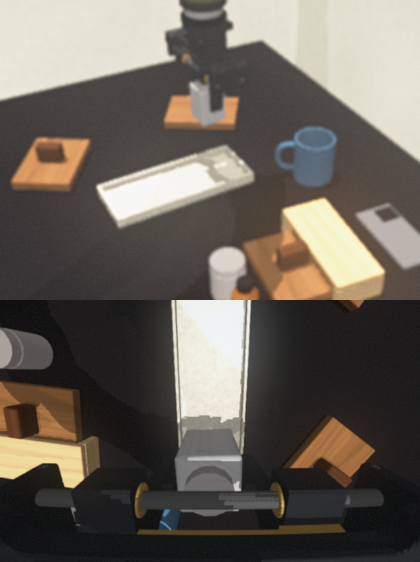

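The tin is held upright. Seen in the wrist part it is centred across the tray, with the tray edges at 172..250 and the tin at 209. Lowering it.

Scaled: 126 mm / 800 = 0.1575, 125 mm / 800 = 0.1563.

Emit:
send_rows:
  moves:
    - [0,0.0025,0.0375,0,0,0]
    - [0,0.0025,0.075,0,0,0]
    - [0,0.0025,0.1125,0,0,0]
    - [0,0.0025,0.135,0,0,0]
    - [0,0.0025,0.1475,0,0,0]
    - [0,0.0025,0.1538,0,0,0]
    - [0,0.0025,0.1563,0,0,0]
    - [0,0.0025,0.1575,0,0,0]
    - [0,0.0025,0.1575,0,0,0]

```text
time: 6.45
position: [0.5658, 0.2908, 0.2016]
eef_rot: [0.001, -0.018, 1.0, 0.0]
ft_force: [-0.7, 0.3, -3.3]
width: 0.524
finger_force: 19.9
```

Scaled: -126 mm / 800 = -0.1575, -100 mm / 800 = -0.125.

Emit:
send_rows:
  moves:
    - [0,0,0,0,0,0]
    - [0,0,0,0,0,0]
    - [0,0,0,0,0,0]
    - [0,0,0,0,0,0]
    - [0,0,-0.025,0,0,0]
    - [0,0,-0.075,0,0,0]
    - [0,0,-0.125,0,0,0]
    - [0,0,-0.1575,0,0,0]
    - [0,0,-0.1575,0,0,0]
  hand: 75

```text
time: 7.35
position: [0.5665, 0.2915, 0.331]
eef_rot: [0.003, -0.017, 1.0, 0.002]
ft_force: [0.7, -0.0, -0.1]
width: 0.854
finger_force: 0.0
```

```bash
python3 - <<'E'
from h import *
goal((461.5,2,180,-5.2))
E
```

```text
t 7.35 grasp [567.5 292.2 184. ] yaw 92.0 w 75.2 q [-0.33  0.81 -0.41  1.59  0.41  0.81  0.7 ]
[115.1, -285.7, 2.0] [0.009, 0.001, 1.696] rows 11.3
```

Scaled: -286 mm / 800 = -0.3575, 115 mm / 800 = 0.1438, 1.696 rad / 3.1416 = 0.5399.

Emit:
send_rows:
  moves:
    - [0.1438,-0.3575,0.005,0,0,0.5399]
    - [0.1438,-0.3575,0.005,0,0,0.5399]
    - [0.1438,-0.3575,0.005,0,0,0.5399]
    - [0.1438,-0.3575,0.005,0,0,0.5399]
    - [0.1438,-0.3575,0.005,0,0,0.5399]
    - [0.1438,-0.3575,0.005,0,0,0.5399]
    - [0.1438,-0.3575,0.005,0,0,0.5399]
    - [0.1438,-0.3575,0.005,0,0,0.5399]
    - [0.1438,-0.3575,0.005,0,0,0.5399]
    - [0.1438,-0.3575,0.005,0,0,0.5399]
    - [0.1438,-0.3575,0.005,0,0,0.5399]
    - [0.1438,-0.3575,0.005,0,0,0.5399]
    - [0.1438,-0.3575,0.005,0,0,0.5399]
    - [0.1438,-0.3575,0.005,0,0,0.5399]
    - [0.1438,-0.3575,0.005,0,0,0.5399]
  hand: 88

```text
time: 8.85
position: [0.4605, 0.0007, 0.3226]
eef_rot: [-0.0, 0.738, 0.675, -0.0]
ft_force: [-0.9, 0.1, 0.2]
width: 1.003
finger_force: 0.0
```

```bash
python3 - <<'E'
from h import *
goal((461.5,2,48,-5.2))
E
```

```text
t 8.85 grasp [460.5   0.7 175.6] yaw -5.06 w 88.3 q [-0.12  0.63  0.03  2.14 -0.05  0.38 -0.14]
[1.4, 0.9, 127.6] [-0.0, -0.0, 0.002] rows 2.6
```

Scaled: 127 mm / 800 = 0.1588, 110 mm / 800 = 0.1375.

Emit:
send_rows:
  moves:
    - [0.0013,0.0013,0.05,0,0,0]
    - [0.0013,0.0013,0.1,0,0,0]
    - [0.0013,0.0013,0.1375,0,0,0]
    - [0.0013,0.0013,0.1588,0,0,0]
    - [0.0013,0.0013,0.1588,0,0,0]
    - [0.0013,0.0013,0.1588,0,0,0]

```text
time: 9.45
position: [0.4617, 0.0015, 0.1959]
eef_rot: [-0.0, 0.738, 0.675, -0.0]
ft_force: [0.5, 0.4, 0.9]
width: 1.0
finger_force: 0.0
```

Emit:
send_rows:
  moves:
    - [0,0,0,0,0,0]
    - [0,0,0,0,0,0]
    - [0,0,0,0,0,0]
    - [0,0,0,0,0,0]
    - [0,0,0,0,0,0]
    - [0,0,0,0,0,0]
    - [0,0,0,0,0,0]
    - [0,0,0,0,0,0]
  hand: 20
  grip_force: 20

```text
time: 10.25
position: [0.4612, 0.0016, 0.1961]
eef_rot: [-0.0, 0.738, 0.675, -0.0]
ft_force: [-2.2, 0.7, 6.0]
width: 0.61
finger_force: 20.0
```

```bash
python3 - <<'E'
from h import *
goal((489,288,180,92),(489,288,54,92))
E
```

```text
t 10.25 grasp [461.1   1.7  49.1] yaw -5.14 w 53.8 q [-0.11  0.89  0.    2.19 -0.05  0.06 -0.14]
[287.7, 1.9, -130.9] [-0.001, -0.001, -1.695] rows 11.3
[287.7, 2.0, -4.9] [-0.001, -0.001, -1.695] rows 11.3
```

Scaled: 288 mm / 800 = 0.36, 284 mm / 800 = 0.355, -1.695 rad / 3.1416 = -0.5395.

Emit:
send_rows:
  moves:
    - [0,0,-0.0375,0,0,0]
    - [0,0,-0.0875,0,0,0]
    - [0,0,-0.1375,0,0,0]
    - [0.015,0,-0.1638,0,0,-0.0255]
    - [0.0375,0,-0.1638,0,0,-0.0637]
    - [0.065,0,-0.1638,0,0,-0.105]
    - [0.0938,0,-0.1638,0,0,-0.1464]
    - [0.1225,0,-0.1638,0,0,-0.191]
    - [0.1513,0,-0.1638,0,0,-0.2355]
    - [0.18,0,-0.1638,0,0,-0.2801]
    - [0.2088,0,-0.1638,0,0,-0.3183]
    - [0.2375,0,-0.1638,0,0,-0.3565]
    - [0.2663,0.0013,-0.1638,0,0,-0.3979]
    - [0.295,0.0013,-0.1638,0,0,-0.4393]
    - [0.3225,0.0025,-0.1638,0,0,-0.4775]
    - [0.3425,0.0025,-0.1638,0,0,-0.5093]
    - [0.355,0.0025,-0.1638,0,0,-0.5316]
    - [0.36,0.0025,-0.1638,0,0,-0.5395]
    - [0.36,0.0025,-0.1638,0,0,-0.5395]
    - [0.36,0.0025,-0.1638,0,0,-0.5395]

```text
time: 12.25
position: [0.4895, 0.2874, 0.3264]
eef_rot: [-0.0, -0.016, 1.0, -0.001]
ft_force: [-0.1, -0.3, -1.4]
width: 0.607
finger_force: 20.0
```

```bash
python3 - <<'E'
from h import *
goal((489,288,54.5,92))
E
```

```text
t 12.25 grasp [489.5 287.2 179.4] yaw 91.85 w 53.5 q [-0.39  0.74 -0.38  1.81  0.42  0.67  0.59]
[0.5, 0.8, 124.9] [-0.001, -0.001, -0.003] rows 2.5
```

Scaled: 125 mm / 800 = 0.1563, 124 mm / 800 = 0.155.

Emit:
send_rows:
  moves:
    - [0,0.0013,0.0375,0,0,0]
    - [0,0.0013,0.075,0,0,0]
    - [0,0.0013,0.1125,0,0,0]
    - [0,0.0013,0.135,0,0,0]
    - [0,0.0013,0.1475,0,0,0]
    - [0,0.0013,0.1525,0,0,0]
    - [0,0.0013,0.155,0,0,0]
    - [0,0.0013,0.1563,0,0,0]
    - [0,0.0013,0.1563,0,0,0]

```text
time: 13.15
position: [0.4898, 0.2894, 0.2024]
eef_rot: [0.001, -0.017, 1.0, 0.0]
ft_force: [-0.3, -0.3, -1.6]
width: 0.605
finger_force: 20.0
```

Scaled: -126 mm / 800 = -0.1575, -100 mm / 800 = -0.125.

Emit:
send_rows:
  moves:
    - [0,0,0,0,0,0]
    - [0,0,0,0,0,0]
    - [0,0,0,0,0,0]
    - [0,0,0,0,0,0]
    - [0,0,-0.025,0,0,0]
    - [0,0,-0.075,0,0,0]
    - [0,0,-0.125,0,0,0]
    - [0,0,-0.1575,0,0,0]
    - [0,0,-0.1575,0,0,0]
  hand: 80

```text
time: 14.05
position: [0.4904, 0.2901, 0.3314]
eef_rot: [0.003, -0.017, 1.0, 0.002]
ft_force: [-0.4, 0.3, -0.9]
width: 0.904
finger_force: 0.0
```

```bash
python3 - <<'E'
from h import *
goal((456,-65,180,-12))
E
```

```text
t 14.05 grasp [491.3 290.7 184.4] yaw 91.93 w 79.7 q [-0.38  0.73 -0.39  1.8   0.42  0.68  0.59]
[46.4, -353.7, 2.6] [0.009, 0.0, 1.814] rows 12.1
```

Scaled: -354 mm / 800 = -0.4425, 46 mm / 800 = 0.0575, 1.814 rad / 3.1416 = 0.5774.

Emit:
send_rows:
  moves:
    - [0.0575,-0.4425,0.005,0,0,0.5774]
    - [0.0575,-0.4425,0.005,0,0,0.5774]
    - [0.0575,-0.4425,0.005,0,0,0.5774]
    - [0.0575,-0.4425,0.005,0,0,0.5774]
    - [0.0575,-0.4425,0.005,0,0,0.5774]
    - [0.0575,-0.4425,0.005,0,0,0.5774]
    - [0.0575,-0.4425,0.005,0,0,0.5774]
    - [0.0575,-0.4425,0.005,0,0,0.5774]
    - [0.0575,-0.4425,0.005,0,0,0.5774]
    - [0.0575,-0.4425,0.005,0,0,0.5774]
    - [0.0575,-0.4425,0.005,0,0,0.5774]
    - [0.0575,-0.4425,0.005,0,0,0.5774]
    - [0.0575,-0.4425,0.005,0,0,0.5774]
    - [0.0575,-0.4425,0.005,0,0,0.5774]
    - [0.0575,-0.4425,0.005,0,0,0.5774]
    - [0.0575,-0.4425,0.005,0,0,0.5774]
  hand: 75

```text
time: 15.65
position: [0.4556, -0.0661, 0.3236]
eef_rot: [-0.0, 0.777, 0.63, -0.0]
ft_force: [0.8, -0.2, -0.5]
width: 0.853
finger_force: 0.0
```

```bash
python3 - <<'E'
from h import *
goal((456,-65,48,-12))
snap('side','s3.png');s=snap('wrist','w3.png')
print(proj(s,[[.456,-.066,.088],[.456,-.066,0],[.39,-.13,.0855]]).round())
a=cv2.imread('pics/s3.png')[60:360,160:480];b=cv2.imread('pics/w3.png')
cv2.imwrite('pics/m3.png',np.vstack([a,cv2.resize(b,(320,200))]))
E
```

```text
t 15.65 grasp [455.5 -66.1 176.6] yaw -11.88 w 75.1 q [ 0.02  0.63  0.04  2.14 -0.06  0.38 -0.1 ]
[1.2, 0.2, 128.6] [-0.0, -0.0, 0.002] rows 2.6
[[319. 211.]
 [319. 185.]
 [263. 289.]]
```

View pics/m3.png

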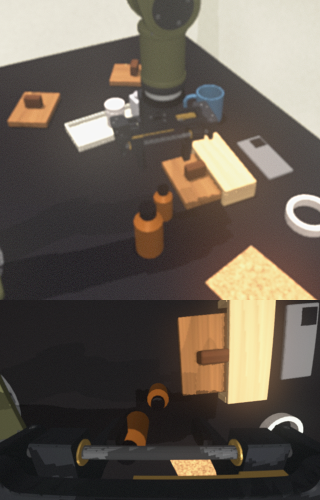

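The tin and jar stand in the tray. In the wrist part the bottle cap is at about (316,196) and I predicted (319,211), so I refine the bottle's y.

```bash
python3 - <<'E'
from h import *
s=snap('wrist'); f=s['frame'][150:235,270:370]
cv2.imwrite('pics/c3.png',cv2.resize(f,None,fx=6,fy=6,interpolation=cv2.INTER_CUBIC))
for y in(-.068,-.064,-.06,-.056): print(y,[proj(s,[[.456,y,z]])[0].round().tolist() for z in(.06,.088)])
m=cv2.inRange(cv2.cvtColor(s['frame'],cv2.COLOR_BGR2HSV),(3,110,50),(22,255,255))
n,l,st,c=cv2.connectedComponentsWithStats(m)
for i in range(1,n):
    if st[i,4]>80: print(st[i],c[i].round())
E
```

```text
-0.068 [[320.0, 203.0], [320.0, 214.0]]
-0.064 [[319.0, 199.0], [319.0, 209.0]]
-0.06 [[318.0, 195.0], [318.0, 204.0]]
-0.056 [[317.0, 191.0], [317.0, 200.0]]
[  353     1   107   205 16393] [409. 107.]
[ 294  166   44   50 1234] [316. 187.]
[ 248  222   50   70 2602] [275. 256.]
[152 278  30  54 780] [163. 305.]
[456 278  31  54 771] [474. 304.]
[ 266  319  311   40 5302] [415. 344.]
```

View pics/c3.png

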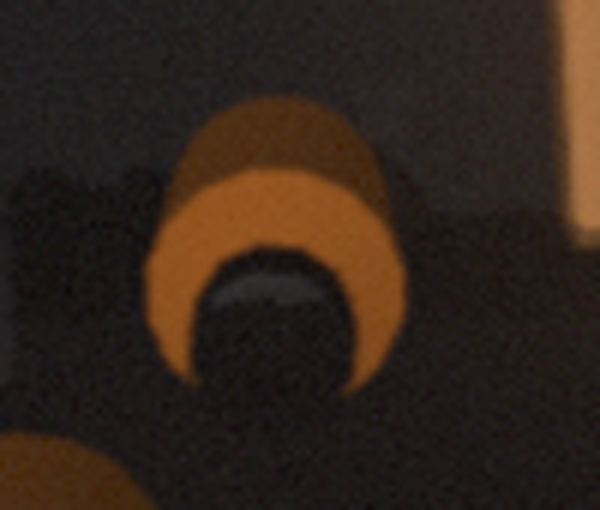

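The crop gives the shoulder centre at (316,198) and the cap at (315.5,206). The bottle is therefore at about (453,-63), and its width matches 40 mm.

```bash
python3 - <<'E'
from h import *
goal((453.5,-63,48,-12))
E
```

```text
t 15.8 grasp [455.6 -66.2 176.7] yaw -11.95 w 74.9 q [ 0.02  0.63  0.04  2.14 -0.06  0.38 -0.1 ]
[2.7, -2.7, 128.7] [-0.0, -0.0, 0.001] rows 2.6
```

Emit:
send_rows:
  moves:
    - [0.0038,-0.0038,0.05,0,0,0]
    - [0.0038,-0.0038,0.1,0,0,0]
    - [0.0038,-0.0038,0.1375,0,0,0]
    - [0.0038,-0.0038,0.16,0,0,0]
    - [0.0038,-0.0038,0.16,0,0,0]
    - [0.0038,-0.0038,0.16,0,0,0]

```text
time: 16.4
position: [0.4534, -0.0626, 0.1959]
eef_rot: [-0.0, 0.777, 0.63, -0.0]
ft_force: [0.5, -0.0, -0.3]
width: 0.85
finger_force: 0.0
```

Emit:
send_rows:
  moves:
    - [0,0,0,0,0,0]
    - [0,0,0,0,0,0]
    - [0,0,0,0,0,0]
    - [0,0,0,0,0,0]
    - [0,0,0,0,0,0]
    - [0,0,0,0,0,0]
    - [0,0,0,0,0,0]
    - [0,0,0,0,0,0]
  hand: 15
  grip_force: 18

```text
time: 17.2
position: [0.4534, -0.0626, 0.196]
eef_rot: [0.0, 0.777, 0.629, 0.0]
ft_force: [-1.0, 0.5, 4.9]
width: 0.447
finger_force: 18.0
```

```bash
python3 - <<'E'
from h import *
goal((414,286,180,92),(414,286,54,92))
E
```

```text
t 17.2 grasp [453.5 -62.6  49. ] yaw -11.97 w 39.4 q [ 0.03  0.89  0.    2.2  -0.07  0.05 -0.1 ]
[332.8, -110.8, -131.0] [0.001, 0.0, -1.815] rows 12.1
[332.8, -110.9, -5.0] [0.001, 0.0, -1.815] rows 12.1
```

Scaled: 333 mm / 800 = 0.4163, -131 mm / 800 = -0.1638, -1.815 rad / 3.1416 = -0.5777.

Emit:
send_rows:
  moves:
    - [0,0,-0.0375,0,0,0]
    - [0,0,-0.0875,0,0,0]
    - [0,0,-0.1375,0,0,0]
    - [0.0163,-0.005,-0.1638,0,0,-0.0255]
    - [0.0413,-0.0138,-0.1638,0,0,-0.0637]
    - [0.0725,-0.0238,-0.1638,0,0,-0.1082]
    - [0.1063,-0.035,-0.1638,0,0,-0.1528]
    - [0.14,-0.0463,-0.1638,0,0,-0.1974]
    - [0.1738,-0.0575,-0.1638,0,0,-0.2419]
    - [0.2075,-0.0688,-0.1638,0,0,-0.2865]
    - [0.2413,-0.08,-0.1638,0,0,-0.331]
    - [0.275,-0.0913,-0.1638,0,0,-0.3756]
    - [0.3088,-0.1025,-0.1638,0,0,-0.4202]
    - [0.3425,-0.1138,-0.1638,0,0,-0.4647]
    - [0.3725,-0.1238,-0.1638,0,0,-0.5093]
    - [0.395,-0.1313,-0.1638,0,0,-0.5443]
    - [0.41,-0.1363,-0.1638,0,0,-0.5698]
    - [0.4163,-0.1388,-0.1638,0,0,-0.5777]
    - [0.4163,-0.1388,-0.1638,0,0,-0.5777]
    - [0.4163,-0.1388,-0.1638,0,0,-0.5777]

```text
time: 19.2
position: [0.4139, 0.2853, 0.3265]
eef_rot: [-0.0, -0.017, 1.0, -0.001]
ft_force: [0.4, -0.2, -2.2]
width: 0.448
finger_force: 18.0
```

```bash
python3 - <<'E'
from h import *
goal((414,286,54.5,92))
E
```

```text
t 19.2 grasp [413.8 285.  179.5] yaw 91.89 w 39.4 q [-0.48  0.67 -0.35  2.    0.43  0.54  0.48]
[-0.2, 0.9, 125.0] [-0.001, -0.001, -0.002] rows 2.5
```

Lowering and releasing, then I'll turn towards the block.

Scaled: 125 mm / 800 = 0.1563, 124 mm / 800 = 0.155.

Emit:
send_rows:
  moves:
    - [0,0.0013,0.0375,0,0,0]
    - [0,0.0013,0.075,0,0,0]
    - [0,0.0013,0.1125,0,0,0]
    - [0,0.0013,0.135,0,0,0]
    - [0,0.0013,0.1475,0,0,0]
    - [0,0.0013,0.1525,0,0,0]
    - [0,0.0013,0.155,0,0,0]
    - [0,0.0013,0.1563,0,0,0]
    - [0,0.0013,0.1563,0,0,0]

```text
time: 20.1
position: [0.4141, 0.2873, 0.2024]
eef_rot: [0.0, -0.017, 1.0, 0.0]
ft_force: [0.3, -0.5, -1.2]
width: 0.445
finger_force: 18.0
```

Scaled: -126 mm / 800 = -0.1575, -100 mm / 800 = -0.125.

Emit:
send_rows:
  moves:
    - [0,0,0,0,0,0]
    - [0,0,0,0,0,0]
    - [0,0,0,0,0,0]
    - [0,0,0,0,0,0]
    - [0,0,-0.025,0,0,0]
    - [0,0,-0.075,0,0,0]
    - [0,0,-0.125,0,0,0]
    - [0,0,-0.1575,0,0,0]
    - [0,0,-0.1575,0,0,0]
  hand: 70

```text
time: 21.0
position: [0.4145, 0.2878, 0.3309]
eef_rot: [0.003, -0.017, 1.0, 0.002]
ft_force: [1.0, 0.5, 0.3]
width: 0.791
finger_force: 0.0
```

```bash
python3 - <<'E'
from h import *
goal((500,0,180,-2),(565,-13,180,-96))
E
```

```text
t 21.0 grasp [415.3 288.5 183.9] yaw 91.98 w 69.7 q [-0.47  0.67 -0.37  2.    0.44  0.55  0.46]
[-75.4, -290.6, 3.1] [0.008, 0.001, 1.64] rows 10.9
[-139.9, -305.8, 3.3] [-0.007, 0.007, -3.002] rows 20.0
```

Scaled: -291 mm / 800 = -0.3638, -75 mm / 800 = -0.0938, 1.64 rad / 3.1416 = 0.522.

Emit:
send_rows:
  moves:
    - [-0.0938,-0.3638,0.0038,0,0,0.522]
    - [-0.0938,-0.3638,0.0038,0,0,0.522]
    - [-0.0938,-0.3638,0.0038,0,0,0.522]
    - [-0.0938,-0.3638,0.0038,0,0,0.522]
    - [-0.0938,-0.3638,0.0038,0,0,0.522]
    - [-0.0938,-0.3638,0.0038,0,0,0.522]
    - [-0.0938,-0.3638,0.0038,0,0,0.522]
    - [-0.0938,-0.3638,0.0038,0,0,0.522]
    - [-0.0938,-0.3638,0.0038,0,0,0.522]
    - [-0.0938,-0.3638,0.0038,0,0,0.522]
    - [-0.0938,-0.3638,0.0038,0,0,0.522]
    - [-0.0938,-0.3638,0.0038,0,0,0.522]
    - [-0.0938,-0.3638,0.0038,0,0,0.522]

```text
time: 22.3
position: [0.4987, -0.0008, 0.3241]
eef_rot: [-0.0, 0.718, 0.696, -0.001]
ft_force: [-0.5, 0.5, -0.4]
width: 0.791
finger_force: 0.0
```

```bash
python3 - <<'E'
from h import *
goal((567,-13,180,-95.6))
E
```

```text
t 22.3 grasp [498.5  -0.9 177.1] yaw -1.74 w 69.7 q [-0.1   0.66  0.01  2.03 -0.02  0.46 -0.11]
[-10.1, 68.6, -3.0] [-0.0, 0.002, 1.638] rows 10.9
```

Scaled: 69 mm / 800 = 0.0863, -10 mm / 800 = -0.0125, 1.638 rad / 3.1416 = 0.5214.

Emit:
send_rows:
  moves:
    - [-0.0125,0.0863,-0.0038,0,0,0.5214]
    - [-0.0125,0.0863,-0.0038,0,0,0.5214]
    - [-0.0125,0.0863,-0.0038,0,0,0.5214]
    - [-0.0125,0.0863,-0.0038,0,0,0.5214]
    - [-0.0125,0.0863,-0.0038,0,0,0.5214]
    - [-0.0125,0.0863,-0.0038,0,0,0.5214]
    - [-0.0125,0.0863,-0.0038,0,0,0.5214]
    - [-0.0125,0.0863,-0.0038,0,0,0.5214]
    - [-0.0125,0.0863,-0.0038,0,0,0.5214]
    - [-0.0125,0.0863,-0.0038,0,0,0.5214]
    - [-0.0125,0.0863,-0.0038,0,0,0.5214]
    - [-0.0125,0.0863,-0.0038,0,0,0.5214]
    - [-0.0125,0.0863,-0.0038,0,0,0.5214]
  hand: 60

```text
time: 23.6
position: [0.5675, -0.0132, 0.3273]
eef_rot: [0.0, 0.999, -0.048, -0.001]
ft_force: [0.1, 1.1, -0.3]
width: 0.685
finger_force: 0.0
```

```bash
python3 - <<'E'
from h import *
goal((567,-13,45,-95.6))
snap('side','s4.png');s=snap('wrist','w4.png')
print(proj(s,[[.567,-.013,.058],[.5420,-.0105,.058],[.592,-.0155,.058]]).round())
b=cv2.imread('pics/w4.png'); a=cv2.imread('pics/s4.png')[120:280,200:520]
cv2.imwrite('pics/m4.png',np.vstack([b,cv2.resize(a,(400,200))[:, :] if 0 else cv2.copyMakeBorder(cv2.resize(a,(400,200)),0,0,0,240,0)]))
E
```

```text
t 23.6 grasp [567.3 -13.3 180.3] yaw -95.52 w 60.3 q [-0.33  0.77  0.48  1.84 -0.55  0.67 -1.19]
[-0.3, -0.2, 135.3] [0.0, 0.001, 0.001] rows 2.7
[[320. 198.]
 [320. 223.]
 [320. 172.]]
```

View pics/m4.png

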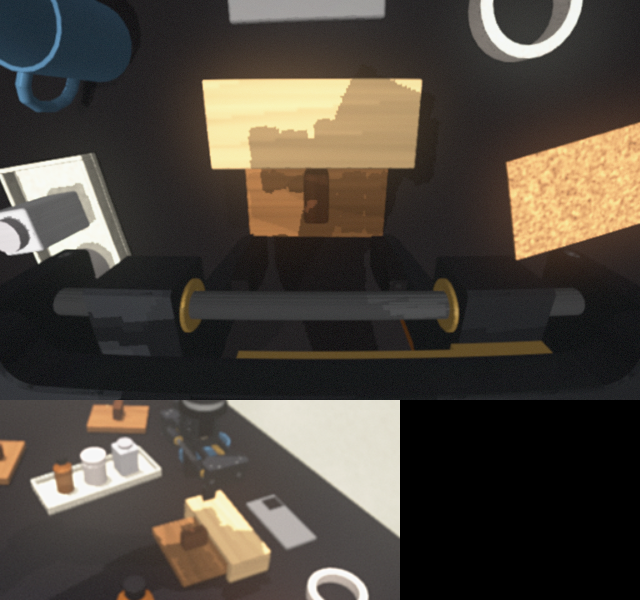

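All three containers stand in the tray. The handle spans (304..329, 170..223), as predicted to within 3 mm. Descending onto it.

Scaled: 134 mm / 800 = 0.1675, 128 mm / 800 = 0.16.

Emit:
send_rows:
  moves:
    - [0,-0.0038,0.05,0,0,0]
    - [0,-0.0038,0.1,0,0,0]
    - [0,-0.0038,0.1375,0,0,0]
    - [0,-0.0038,0.16,0,0,0]
    - [0,-0.0038,0.1675,0,0,0]
    - [0,-0.0038,0.1675,0,0,0]

```text
time: 24.3
position: [0.5678, -0.0105, 0.1933]
eef_rot: [-0.0, 0.999, -0.05, -0.0]
ft_force: [-0.8, 0.0, 0.2]
width: 0.685
finger_force: 0.0
```

Emit:
send_rows:
  moves:
    - [0,0,0,0,0,0]
    - [0,0,0,0,0,0]
    - [0,0,0,0,0,0]
    - [0,0,0,0,0,0]
    - [0,0,0,0,0,0]
    - [0,0,0,0,0,0]
    - [0,0,0,0,0,0]
    - [0,0,0,0,0,0]
  hand: 5
  grip_force: 45

```text
time: 25.1
position: [0.5681, -0.0104, 0.1941]
eef_rot: [-0.0, 0.999, -0.051, 0.0]
ft_force: [-0.9, 0.3, 5.5]
width: 0.271
finger_force: 45.0
```

```bash
python3 - <<'E'
from h import *
goal((507.5,-7,46,-95.4),(507.5,-7,180,-95.4))
E
```

```text
t 25.1 grasp [568.2 -10.3  47.1] yaw -95.8 w 23.9 q [-0.23  0.97  0.3   1.88 -0.68  0.39 -1.09]
[-60.6, 2.8, 1.1] [-0.0, -0.001, -0.007] rows 1.2
[-60.5, 2.8, -132.9] [-0.0, -0.001, -0.007] rows 2.9
```

Scaled: -143 mm / 800 = -0.1788, -125 mm / 800 = -0.1563.

Emit:
send_rows:
  moves:
    - [-0.0063,0,-0.0013,0,0,0]
    - [-0.0188,0,-0.0013,0,0,0]
    - [-0.0338,0,-0.0013,0,0,0]
    - [-0.0488,0,-0.0013,0,0,0]
    - [-0.0625,0,-0.0013,0,0,0]
    - [-0.0713,0,-0.0013,0,0,0]
    - [-0.075,0,-0.0013,0,0,0]
    - [-0.075,0,-0.0063,0,0,0]
    - [-0.075,0,-0.025,0,0,0]
    - [-0.075,0,-0.0625,0,0,0]
    - [-0.075,0,-0.1125,0,0,0]
    - [-0.075,0,-0.1563,0,0,0]
    - [-0.075,0,-0.1788,0,0,0]
    - [-0.075,0,-0.1788,0,0,0]

```text
time: 26.5
position: [0.5093, -0.0043, 0.3392]
eef_rot: [-0.0, 0.999, -0.05, 0.003]
ft_force: [0.6, -0.1, -4.2]
width: 0.271
finger_force: 45.0
```

```bash
python3 - <<'E'
from h import *
goal((526,-324,190,-78.1),(526,-324,53,-78.1))
snap('side','s5.png')
E
```

```text
t 26.5 grasp [510.2  -4.3 192.2] yaw -95.78 w 23.9 q [-0.37  0.69  0.48  2.   -0.58  0.57 -1.16]
[48.8, 316.4, 2.4] [0.001, -0.006, -0.309] rows 6.4
[48.0, 316.4, 139.4] [0.001, -0.006, -0.309] rows 7.0
```

View pics/s5.png

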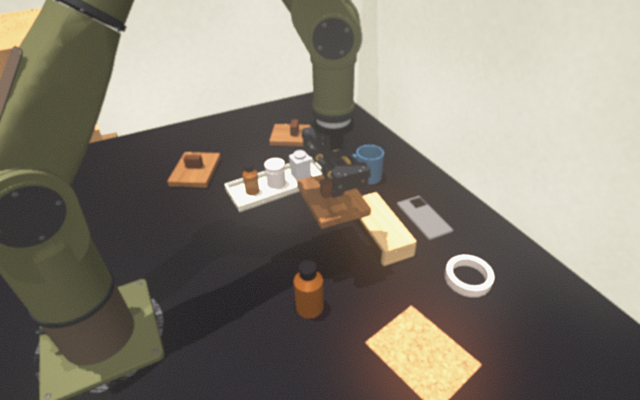

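The block is held level, clear of the riser at about (335,200). Carrying it to the mat.

Scaled: 316 mm / 800 = 0.395, 310 mm / 800 = 0.3875, -0.309 rad / 3.1416 = -0.0984.

Emit:
send_rows:
  moves:
    - [0.0025,0.0125,0.0025,0,0,-0.0032]
    - [0.0063,0.0375,0.0025,0,0,-0.0095]
    - [0.0113,0.0688,0.0025,0,0,-0.0159]
    - [0.0163,0.1025,0.0025,0,0,-0.0255]
    - [0.0213,0.1375,0.0025,0,0,-0.035]
    - [0.0263,0.1725,0.0025,0,0,-0.0446]
    - [0.0325,0.2075,0.0025,0,0,-0.0541]
    - [0.0375,0.2425,0.0025,0,0,-0.0637]
    - [0.0425,0.2775,0.0025,0,0,-0.0732]
    - [0.0488,0.3125,0.0025,0,0,-0.0828]
    - [0.055,0.3438,0.0025,0,0,-0.0891]
    - [0.06,0.3713,0.0025,0,0,-0.0955]
    - [0.0625,0.3875,0.0025,0,0,-0.0984]
    - [0.0625,0.395,0.0025,0,0,-0.0984]
    - [0.0625,0.395,0.0025,0,0,-0.0984]
    - [0.0625,0.395,0.0025,0,0,-0.0984]

```text
time: 28.15
position: [0.5261, -0.3224, 0.3341]
eef_rot: [-0.001, 0.995, 0.104, -0.0]
ft_force: [-0.5, -0.1, -4.1]
width: 0.266
finger_force: 45.0
```

```bash
python3 - <<'E'
from h import *
goal((528,-324,52,-78.1))
E
```

```text
t 28.15 grasp [ 526.  -322.1  187.1] yaw -78.03 w 23.4 q [ 0.29  0.79  0.35  1.67 -0.37  0.74 -0.55]
[1.6, 2.2, 135.1] [-0.002, 0.0, 0.001] rows 2.7
```

Scaled: 135 mm / 800 = 0.1688, 133 mm / 800 = 0.1663.

Emit:
send_rows:
  moves:
    - [0.0025,0.0025,0.0375,0,0,0]
    - [0.0025,0.0025,0.075,0,0,0]
    - [0.0025,0.0025,0.1125,0,0,0]
    - [0.0025,0.0025,0.14,0,0,0]
    - [0.0025,0.0025,0.155,0,0,0]
    - [0.0025,0.0025,0.1625,0,0,0]
    - [0.0025,0.0025,0.1663,0,0,0]
    - [0.0025,0.0025,0.1688,0,0,0]
    - [0.0025,0.0025,0.1688,0,0,0]
    - [0.0025,0.0025,0.1688,0,0,0]

```text
time: 29.15
position: [0.5287, -0.3254, 0.2004]
eef_rot: [0.0, 0.995, 0.104, 0.001]
ft_force: [-0.5, -0.1, -3.2]
width: 0.268
finger_force: 45.0
```

```bash
python3 - <<'E'
from h import *
goal((528,-324,51.5,-78.1)); print(manip.observe()['ft_force'])
E
```

```text
t 29.15 grasp [ 528.8 -325.5   53.4] yaw -78.09 w 23.6 q [ 0.34  0.98  0.24  1.72 -0.44  0.49 -0.49]
[-0.4, -1.5, 1.9] [0.001, -0.001, 0.0] rows 0.0
[-0.50937257 -0.10013786 -3.24007621]
```

Scaled: 2 mm / 800 = 0.0025, -1 mm / 800 = -0.0013.

Emit:
send_rows:
  moves:
    - [0,-0.0013,0.0013,0,0,0]
    - [0,-0.0013,0.0025,0,0,0]
    - [0,-0.0013,0.0025,0,0,0]

```text
time: 29.45
position: [0.5283, -0.3241, 0.1982]
eef_rot: [-0.0, 0.995, 0.104, 0.0]
ft_force: [0.6, 1.7, 2.5]
width: 0.267
finger_force: 45.0
```

Scaled: -140 mm / 800 = -0.175, -100 mm / 800 = -0.125.

Emit:
send_rows:
  moves:
    - [0,0,0,0,0,0]
    - [0,0,0,0,0,0]
    - [0,0,0,0,0,0]
    - [0,0,0,0,0,0]
    - [0,0,0,0,0,0]
    - [0,0,-0.0188,0,0,0]
    - [0,0,-0.0625,0,0,0]
    - [0,0,-0.125,0,0,0]
    - [0,0,-0.175,0,0,0]
    - [0,0,-0.175,0,0,0]
  hand: 50

```text
time: 30.45
position: [0.5295, -0.326, 0.3447]
eef_rot: [0.004, 0.995, 0.103, 0.005]
ft_force: [-0.4, -0.6, -0.1]
width: 0.569
finger_force: 0.0
```

```bash
python3 - <<'E'
from h import *
goal((470,0,190,-5))
s=snap('scene','c6.png')
a=s['frame'][270:400,110:270]; cv2.imwrite('pics/c6z.png',cv2.resize(a,None,fx=4,fy=4,interpolation=cv2.INTER_CUBIC))
E
```

```text
t 30.45 grasp [ 531.  -327.   197.7] yaw -78.13 w 50.1 q [ 0.28  0.78  0.36  1.66 -0.37  0.76 -0.55]
[8.8, -331.3, 4.8] [0.013, -0.002, -1.276] rows 8.5
```

View pics/c6z.png

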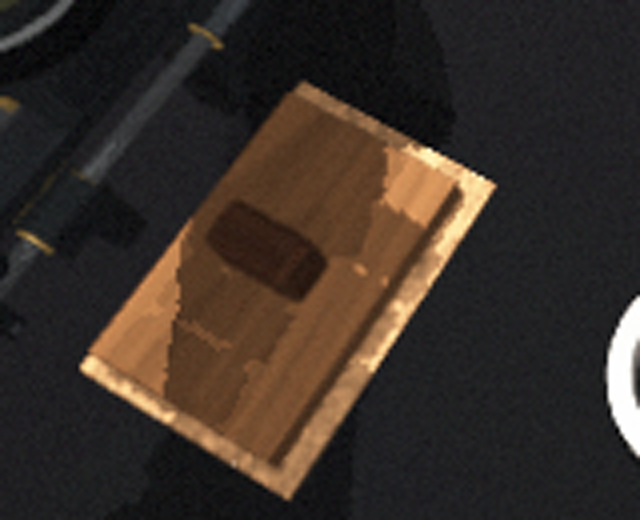

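The block lies flat on the mat, with its top face spanning roughly (95,352) to (455,178) in this crop. I check the centring by ray casting.

```bash
python3 - <<'E'
from h import *
s=pickle.load(open('s0.pkl','rb'))['scene']
f=lambda P,z:plane(s,(np.array(P,float)+.5)/4-.5+np.array((110,270)),z)[:,:2]*1000
m=f([(302,82),(496,185),(290,500),(80,367)],.004); b=f([(300,95),(456,182),(272,458),(95,355)],.026)
h=f([(238,200),(325,245)],.062)
for n,p in(('mat',m),('blk',b)): r=cv2.minAreaRect(p.astype(np.float32)); print(n,p.round().tolist(),p.mean(0),r)
E
```

```text
mat [[446.0, -255.0], [572.0, -228.0], [608.0, -393.0], [479.0, -420.0]] [ 526.27621127 -323.96445345] ((526.6019897460938, -323.6617736816406), (131.04429626464844, 169.1168670654297), 11.533270835876465)
blk [[463.0, -263.0], [564.0, -243.0], [595.0, -386.0], [492.0, -410.0]] [ 528.54937584 -325.26027928] ((529.448486328125, -326.0162353515625), (106.00308227539062, 149.86123657226562), 11.031388282775879)
```

The block is centred within 3 mm. Now I bring the containers back, bottle first.

Scaled: -331 mm / 800 = -0.4138, 9 mm / 800 = 0.0113, -1.276 rad / 3.1416 = -0.4062.

Emit:
send_rows:
  moves:
    - [0.0113,-0.4138,0.0063,0.0032,0,-0.4062]
    - [0.0113,-0.4138,0.0063,0.0032,0,-0.4062]
    - [0.0113,-0.4138,0.0063,0.0032,0,-0.4062]
    - [0.0113,-0.4138,0.0063,0.0032,0,-0.4062]
    - [0.0113,-0.4138,0.0063,0.0032,0,-0.4062]
    - [0.0113,-0.4138,0.0063,0.0032,0,-0.4062]
    - [0.0113,-0.4138,0.0063,0.0032,0,-0.4062]
    - [0.0113,-0.4138,0.0063,0.0032,0,-0.4062]
    - [0.0113,-0.4138,0.0063,0.0032,0,-0.4062]
    - [0.0113,-0.4138,0.0063,0.0032,0,-0.4062]
    - [0.0113,-0.4138,0.0063,0.0032,0,-0.4062]
    - [0.0113,-0.4138,0.0063,0.0032,0,-0.4062]
  hand: 70

```text
time: 31.7
position: [0.4686, 0.0012, 0.3325]
eef_rot: [-0.005, 0.738, 0.675, -0.001]
ft_force: [-0.5, 0.2, 0.2]
width: 0.794
finger_force: 0.0
```

```bash
python3 - <<'E'
from h import *
goal((414,287.5,180,92))
E
```

```text
t 31.7 grasp [467.5   2.1 185.5] yaw -5.1 w 70.0 q [-0.12  0.62  0.03  2.1  -0.06  0.43 -0.13]
[280.3, -79.8, 7.6] [-0.002, -0.011, -1.695] rows 11.3
```

Scaled: 280 mm / 800 = 0.35, -80 mm / 800 = -0.1, -1.695 rad / 3.1416 = -0.5395.

Emit:
send_rows:
  moves:
    - [0.35,-0.1,0.0088,0,-0.0032,-0.5395]
    - [0.35,-0.1,0.0088,0,-0.0032,-0.5395]
    - [0.35,-0.1,0.0088,0,-0.0032,-0.5395]
    - [0.35,-0.1,0.0088,0,-0.0032,-0.5395]
    - [0.35,-0.1,0.0088,0,-0.0032,-0.5395]
    - [0.35,-0.1,0.0088,0,-0.0032,-0.5395]
    - [0.35,-0.1,0.0088,0,-0.0032,-0.5395]
    - [0.35,-0.1,0.0088,0,-0.0032,-0.5395]
    - [0.35,-0.1,0.0088,0,-0.0032,-0.5395]
    - [0.35,-0.1,0.0088,0,-0.0032,-0.5395]
    - [0.35,-0.1,0.0088,0,-0.0032,-0.5395]
    - [0.35,-0.1,0.0088,0,-0.0032,-0.5395]
    - [0.35,-0.1,0.0088,0,-0.0032,-0.5395]
    - [0.35,-0.1,0.0088,0,-0.0032,-0.5395]
    - [0.35,-0.1,0.0088,0,-0.0032,-0.5395]

```text
time: 33.2
position: [0.4133, 0.2874, 0.3278]
eef_rot: [-0.0, -0.018, 1.0, -0.0]
ft_force: [0.5, 0.6, 0.2]
width: 0.792
finger_force: 0.0
```

```bash
python3 - <<'E'
from h import *
goal((414,287.5,54,92))
s=snap('wrist','w7.png')
print(proj(s,[[.414,.2875,.093],[.49,.2895,.073],[.5658,.291,.081]]).round())
E
```

```text
t 33.2 grasp [413.2 287.3 180.8] yaw 92.06 w 69.8 q [-0.49  0.67 -0.34  2.    0.41  0.54  0.49]
[-0.8, 0.2, 126.8] [-0.0, -0.001, 0.001] rows 2.5
[[317. 211.]
 [317. 278.]
 [316. 346.]]
```

View pics/w7.png

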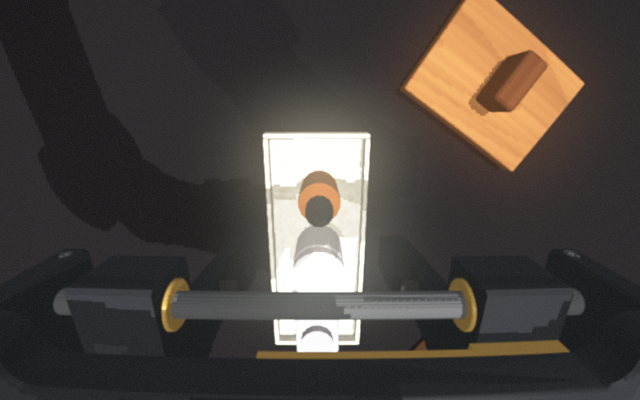

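The bottle cap is at (319,211), as predicted at (317,211). Gripping it.

Scaled: 126 mm / 800 = 0.1575, 110 mm / 800 = 0.1375.

Emit:
send_rows:
  moves:
    - [-0.0013,0,0.05,0,0,0]
    - [-0.0013,0,0.1,0,0,0]
    - [-0.0013,0,0.1375,0,0,0]
    - [-0.0013,0,0.1575,0,0,0]
    - [-0.0013,0,0.1575,0,0,0]
    - [-0.0013,0,0.1575,0,0,0]

```text
time: 33.85
position: [0.4142, 0.2876, 0.2021]
eef_rot: [-0.0, -0.019, 1.0, -0.0]
ft_force: [0.3, 0.1, 0.6]
width: 0.795
finger_force: 0.0
```

Emit:
send_rows:
  moves:
    - [0,0,0,0,0,0]
    - [0,0,0,0,0,0]
    - [0,0,0,0,0,0]
    - [0,0,0,0,0,0]
    - [0,0,0,0,0,0]
    - [0,0,0,0,0,0]
    - [0,0,0,0,0,0]
    - [0,0,0,0,0,0]
  hand: 15
  grip_force: 18

```text
time: 34.65
position: [0.4144, 0.2875, 0.2024]
eef_rot: [-0.0, -0.019, 1.0, 0.0]
ft_force: [-0.8, -1.1, 5.4]
width: 0.448
finger_force: 18.0
```

```bash
python3 - <<'E'
from h import *
goal((453.5,-62.6,180,-12))
E
```

```text
t 34.65 grasp [414.4 287.5  55.4] yaw 92.12 w 39.5 q [-0.61  0.89 -0.15  2.06  0.54  0.23  0.38]
[-26.1, -351.2, -124.7] [0.0, -0.0, 1.817] rows 12.1
```

Scaled: -351 mm / 800 = -0.4388, -346 mm / 800 = -0.4325, 1.817 rad / 3.1416 = 0.5784.

Emit:
send_rows:
  moves:
    - [0,0,-0.0375,0,0,0]
    - [0,0,-0.0875,0,0,0]
    - [0,0,-0.1313,0,0,0]
    - [-0.0013,-0.0175,-0.1563,0,0,0.0255]
    - [-0.0038,-0.0438,-0.1563,0,0,0.0637]
    - [-0.0063,-0.0763,-0.1563,0,0,0.1082]
    - [-0.0088,-0.1113,-0.1563,0,0,0.1528]
    - [-0.0113,-0.1463,-0.1563,0,0,0.1974]
    - [-0.0138,-0.1813,-0.1563,0,0,0.2419]
    - [-0.0163,-0.2175,-0.1563,0,0,0.2865]
    - [-0.0188,-0.2538,-0.1563,0,0,0.331]
    - [-0.0213,-0.2888,-0.1563,0,0,0.3756]
    - [-0.0238,-0.325,-0.1563,0,0,0.4202]
    - [-0.0263,-0.36,-0.1563,0,0,0.4647]
    - [-0.0288,-0.3925,-0.1563,0,0,0.5093]
    - [-0.0313,-0.4163,-0.1563,0,0,0.5443]
    - [-0.0325,-0.4325,-0.1563,0,0,0.5698]
    - [-0.0325,-0.4388,-0.1563,0,0,0.5784]
    - [-0.0325,-0.4388,-0.1563,0,0,0.5784]
    - [-0.0325,-0.4388,-0.1563,0,0,0.5784]

```text
time: 36.65
position: [0.4533, -0.0613, 0.3268]
eef_rot: [-0.001, 0.776, 0.631, -0.0]
ft_force: [0.2, -0.2, -1.4]
width: 0.447
finger_force: 18.0
```

```bash
python3 - <<'E'
from h import *
goal((453.5,-62.6,51,-12))
E
```

```text
t 36.65 grasp [453.1 -61.2 179.8] yaw -11.81 w 39.4 q [ 0.01  0.62  0.04  2.14 -0.06  0.38 -0.11]
[-1.3, 0.7, 128.8] [-0.001, -0.0, 0.003] rows 2.6
```

Scaled: 129 mm / 800 = 0.1613, 128 mm / 800 = 0.16.

Emit:
send_rows:
  moves:
    - [-0.0013,0,0.0375,0,0,0]
    - [-0.0013,0,0.075,0,0,0]
    - [-0.0013,0,0.1125,0,0,0]
    - [-0.0013,0,0.1375,0,0,0]
    - [-0.0013,0,0.1513,0,0,0]
    - [-0.0013,0,0.1575,0,0,0]
    - [-0.0013,0,0.16,0,0,0]
    - [-0.0013,0,0.1613,0,0,0]
    - [-0.0013,0,0.1613,0,0,0]
    - [-0.0013,0,0.1613,0,0,0]

```text
time: 37.65
position: [0.4532, -0.0633, 0.1985]
eef_rot: [0.0, 0.777, 0.63, 0.0]
ft_force: [-0.5, -0.6, -0.7]
width: 0.446
finger_force: 18.0
```

Scaled: -129 mm / 800 = -0.1613, -100 mm / 800 = -0.125.

Emit:
send_rows:
  moves:
    - [0,0,0,0,0,0]
    - [0,0,0,0,0,0]
    - [0,0,0,0,0,0]
    - [0,0,0,0,0,0]
    - [0,0,-0.025,0,0,0]
    - [0,0,-0.075,0,0,0]
    - [0,0,-0.125,0,0,0]
    - [0,0,-0.1613,0,0,0]
    - [0,0,-0.1613,0,0,0]
  hand: 70

```text
time: 38.55
position: [0.4539, -0.0635, 0.3301]
eef_rot: [0.002, 0.777, 0.629, 0.002]
ft_force: [0.6, 0.5, -0.1]
width: 0.789
finger_force: 0.0
```

```bash
python3 - <<'E'
from h import *
goal((490,289.5,182,92))
E
```

```text
t 38.55 grasp [454.8 -63.6 183.1] yaw -11.99 w 69.5 q [ 0.01  0.61  0.04  2.14 -0.06  0.39 -0.1 ]
[352.8, -38.1, 1.1] [0.005, 0.005, -1.815] rows 12.1
```

Bottle placed. Next the jar.

Scaled: 353 mm / 800 = 0.4413, -38 mm / 800 = -0.0475, -1.815 rad / 3.1416 = -0.5777.

Emit:
send_rows:
  moves:
    - [0.4413,-0.0475,0.0013,0.0016,0.0016,-0.5777]
    - [0.4413,-0.0475,0.0013,0.0016,0.0016,-0.5777]
    - [0.4413,-0.0475,0.0013,0.0016,0.0016,-0.5777]
    - [0.4413,-0.0475,0.0013,0.0016,0.0016,-0.5777]
    - [0.4413,-0.0475,0.0013,0.0016,0.0016,-0.5777]
    - [0.4413,-0.0475,0.0013,0.0016,0.0016,-0.5777]
    - [0.4413,-0.0475,0.0013,0.0016,0.0016,-0.5777]
    - [0.4413,-0.0475,0.0013,0.0016,0.0016,-0.5777]
    - [0.4413,-0.0475,0.0013,0.0016,0.0016,-0.5777]
    - [0.4413,-0.0475,0.0013,0.0016,0.0016,-0.5777]
    - [0.4413,-0.0475,0.0013,0.0016,0.0016,-0.5777]
    - [0.4413,-0.0475,0.0013,0.0016,0.0016,-0.5777]
    - [0.4413,-0.0475,0.0013,0.0016,0.0016,-0.5777]
    - [0.4413,-0.0475,0.0013,0.0016,0.0016,-0.5777]
    - [0.4413,-0.0475,0.0013,0.0016,0.0016,-0.5777]
    - [0.4413,-0.0475,0.0013,0.0016,0.0016,-0.5777]
  hand: 88

```text
time: 40.15
position: [0.4891, 0.29, 0.3257]
eef_rot: [-0.004, -0.017, 1.0, 0.0]
ft_force: [0.4, 0.2, -0.2]
width: 1.001
finger_force: 0.0
```

```bash
python3 - <<'E'
from h import *
goal((490,289.5,54.5,92))
E
```

```text
t 40.15 grasp [488.  290.  178.7] yaw 91.94 w 88.2 q [-0.4   0.74 -0.37  1.81  0.4   0.68  0.61]
[-1.8, -0.6, 124.1] [0.0, -0.007, -0.001] rows 2.5
```

Scaled: 124 mm / 800 = 0.155, 110 mm / 800 = 0.1375, -0.007 rad / 3.1416 = -0.0022.

Emit:
send_rows:
  moves:
    - [-0.0025,-0.0013,0.05,0,-0.0022,0]
    - [-0.0025,-0.0013,0.1,0,-0.0022,0]
    - [-0.0025,-0.0013,0.1375,0,-0.0022,0]
    - [-0.0025,-0.0013,0.155,0,-0.0022,0]
    - [-0.0025,-0.0013,0.155,0,-0.0022,0]
    - [-0.0025,-0.0013,0.155,0,-0.0022,0]

```text
time: 40.75
position: [0.4907, 0.2895, 0.2027]
eef_rot: [0.001, -0.018, 1.0, 0.001]
ft_force: [-0.1, 0.3, 1.5]
width: 0.999
finger_force: 0.0
```

Emit:
send_rows:
  moves:
    - [0,0,0,0,0,0]
    - [0,0,0,0,0,0]
    - [0,0,0,0,0,0]
    - [0,0,0,0,0,0]
    - [0,0,0,0,0,0]
    - [0,0,0,0,0,0]
    - [0,0,0,0,0,0]
    - [0,0,0,0,0,0]
  hand: 20
  grip_force: 20

```text
time: 41.55
position: [0.4905, 0.289, 0.2022]
eef_rot: [0.0, -0.018, 1.0, 0.0]
ft_force: [-0.1, 0.7, 5.5]
width: 0.608
finger_force: 20.0
```

```bash
python3 - <<'E'
from h import *
goal((461.1,1.7,180,-5.2))
E
```

```text
t 41.55 grasp [490.6 289.2  55.2] yaw 92.01 w 53.6 q [-0.47  0.93 -0.25  1.86  0.51  0.41  0.51]
[39.4, -286.0, -125.1] [0.001, -0.0, 1.697] rows 11.3
```

Scaled: -286 mm / 800 = -0.3575, -125 mm / 800 = -0.1563, 1.697 rad / 3.1416 = 0.5402.

Emit:
send_rows:
  moves:
    - [0,0,-0.0375,0,0,0]
    - [0,0,-0.0875,0,0,0]
    - [0,0,-0.1313,0,0,0]
    - [0.0025,-0.015,-0.1563,0,0,0.0255]
    - [0.005,-0.0375,-0.1563,0,0,0.0637]
    - [0.0088,-0.065,-0.1563,0,0,0.105]
    - [0.0125,-0.0938,-0.1563,0,0,0.1464]
    - [0.0163,-0.1225,-0.1563,0,0,0.191]
    - [0.0213,-0.1513,-0.1563,0,0,0.2355]
    - [0.025,-0.18,-0.1563,0,0,0.2801]
    - [0.0288,-0.2088,-0.1563,0,0,0.3183]
    - [0.0325,-0.2375,-0.1563,0,0,0.3565]
    - [0.0363,-0.2663,-0.1563,0,0,0.3979]
    - [0.04,-0.295,-0.1563,0,0,0.4393]
    - [0.0438,-0.3213,-0.1563,0,0,0.4775]
    - [0.0463,-0.3413,-0.1563,0,0,0.5093]
    - [0.0488,-0.3525,-0.1563,0,0,0.5316]
    - [0.0488,-0.3575,-0.1563,0,0,0.5402]
    - [0.0488,-0.3575,-0.1563,0,0,0.5402]
    - [0.0488,-0.3575,-0.1563,0,0,0.5402]

```text
time: 43.55
position: [0.4616, 0.0026, 0.3266]
eef_rot: [-0.0, 0.738, 0.675, 0.0]
ft_force: [0.8, 1.4, -0.6]
width: 0.599
finger_force: 20.0
```

```bash
python3 - <<'E'
from h import *
goal((461.1,1.7,50.7,-5.2))
E
```

```text
t 43.55 grasp [461.6   2.8 179.6] yaw -5.07 w 52.8 q [-0.13  0.62  0.03  2.13 -0.05  0.39 -0.14]
[-1.1, -0.4, 128.9] [-0.0, -0.001, 0.002] rows 2.6
```

Scaled: 129 mm / 800 = 0.1613, 128 mm / 800 = 0.16.

Emit:
send_rows:
  moves:
    - [-0.0013,0,0.0375,0,0,0]
    - [-0.0013,0,0.075,0,0,0]
    - [-0.0013,0,0.1125,0,0,0]
    - [-0.0013,0,0.1375,0,0,0]
    - [-0.0013,0,0.1513,0,0,0]
    - [-0.0013,0,0.1575,0,0,0]
    - [-0.0013,0,0.16,0,0,0]
    - [-0.0013,0,0.1613,0,0,0]
    - [-0.0013,0,0.1613,0,0,0]
    - [-0.0013,0,0.1613,0,0,0]

```text
time: 44.55
position: [0.4616, 0.0008, 0.1982]
eef_rot: [0.0, 0.739, 0.674, 0.001]
ft_force: [-0.4, -0.3, -2.3]
width: 0.609
finger_force: 20.0
```

Scaled: -129 mm / 800 = -0.1613, -100 mm / 800 = -0.125.

Emit:
send_rows:
  moves:
    - [0,0,0,0,0,0]
    - [0,0,0,0,0,0]
    - [0,0,0,0,0,0]
    - [0,0,0,0,0,0]
    - [0,0,-0.025,0,0,0]
    - [0,0,-0.075,0,0,0]
    - [0,0,-0.125,0,0,0]
    - [0,0,-0.1613,0,0,0]
    - [0,0,-0.1613,0,0,0]
  hand: 80

```text
time: 45.45
position: [0.4622, 0.0006, 0.3298]
eef_rot: [0.002, 0.739, 0.674, 0.003]
ft_force: [0.6, 0.1, -0.0]
width: 0.909
finger_force: 0.0
```

```bash
python3 - <<'E'
from h import *
goal((566,291,182,92))
E
```

```text
t 45.45 grasp [463.2   0.8 182.8] yaw -5.24 w 80.1 q [-0.12  0.61  0.03  2.13 -0.05  0.39 -0.14]
[298.6, 76.9, 1.8] [0.006, 0.004, -1.697] rows 11.3
```

Scaled: 299 mm / 800 = 0.3738, 77 mm / 800 = 0.0963, -1.697 rad / 3.1416 = -0.5402.

Emit:
send_rows:
  moves:
    - [0.3738,0.0963,0,0.0019,0.0013,-0.5402]
    - [0.3738,0.0963,0,0.0019,0.0013,-0.5402]
    - [0.3738,0.0963,0,0.0019,0.0013,-0.5402]
    - [0.3738,0.0963,0,0.0019,0.0013,-0.5402]
    - [0.3738,0.0963,0,0.0019,0.0013,-0.5402]
    - [0.3738,0.0963,0,0.0019,0.0013,-0.5402]
    - [0.3738,0.0963,0,0.0019,0.0013,-0.5402]
    - [0.3738,0.0963,0,0.0019,0.0013,-0.5402]
    - [0.3738,0.0963,0,0.0019,0.0013,-0.5402]
    - [0.3738,0.0963,0,0.0019,0.0013,-0.5402]
    - [0.3738,0.0963,0,0.0019,0.0013,-0.5402]
    - [0.3738,0.0963,0,0.0019,0.0013,-0.5402]
    - [0.3738,0.0963,0,0.0019,0.0013,-0.5402]
    - [0.3738,0.0963,0,0.0019,0.0013,-0.5402]
    - [0.3738,0.0963,0,0.0019,0.0013,-0.5402]

```text
time: 46.95
position: [0.5651, 0.2915, 0.3263]
eef_rot: [-0.003, -0.017, 1.0, -0.0]
ft_force: [-0.6, 0.1, -0.1]
width: 0.915
finger_force: 0.0
```

```bash
python3 - <<'E'
from h import *
goal((566,291,54.5,92))
E
```

```text
t 46.95 grasp [564.1 291.4 179.3] yaw 91.97 w 80.6 q [-0.34  0.82 -0.38  1.59  0.38  0.81  0.72]
[-1.8, -0.5, 124.8] [-0.001, -0.007, -0.0] rows 2.5
```

Scaled: 125 mm / 800 = 0.1563, 110 mm / 800 = 0.1375, -0.007 rad / 3.1416 = -0.0022.

Emit:
send_rows:
  moves:
    - [-0.0025,0,0.05,0,-0.0022,0]
    - [-0.0025,0,0.1,0,-0.0022,0]
    - [-0.0025,0,0.1375,0,-0.0022,0]
    - [-0.0025,0,0.1563,0,-0.0022,0]
    - [-0.0025,0,0.1563,0,-0.0022,0]
    - [-0.0025,0,0.1563,0,-0.0022,0]

```text
time: 47.55
position: [0.5668, 0.292, 0.2027]
eef_rot: [0.001, -0.018, 1.0, 0.0]
ft_force: [0.0, 0.8, 0.2]
width: 0.904
finger_force: 0.0
```

Emit:
send_rows:
  moves:
    - [0,0,0,0,0,0]
    - [0,0,0,0,0,0]
    - [0,0,0,0,0,0]
    - [0,0,0,0,0,0]
    - [0,0,0,0,0,0]
    - [0,0,0,0,0,0]
    - [0,0,0,0,0,0]
    - [0,0,0,0,0,0]
  hand: 20
  grip_force: 20

```text
time: 48.35
position: [0.5666, 0.2914, 0.2022]
eef_rot: [0.001, -0.018, 1.0, -0.0]
ft_force: [-0.6, -0.6, 6.2]
width: 0.522
finger_force: 19.9
```

```bash
python3 - <<'E'
from h import *
goal((468.3,68.5,180,-5.2))
E
```

```text
t 48.35 grasp [566.8 291.4  55.2] yaw 92.01 w 46.0 q [-0.39  0.99 -0.3   1.64  0.47  0.58  0.65]
[105.9, -219.4, -124.8] [0.001, 0.001, 1.697] rows 11.3
```

Scaled: -219 mm / 800 = -0.2738, -180 mm / 800 = -0.225, 1.697 rad / 3.1416 = 0.5402.

Emit:
send_rows:
  moves:
    - [0,0,-0.0375,0,0,0]
    - [0,0,-0.0875,0,0,0]
    - [0,0,-0.1313,0,0,0]
    - [0.005,-0.0113,-0.1563,0,0,0.0255]
    - [0.0138,-0.0288,-0.1563,0,0,0.0637]
    - [0.0238,-0.05,-0.1563,0,0,0.105]
    - [0.035,-0.0713,-0.1563,0,0,0.1464]
    - [0.0463,-0.0938,-0.1563,0,0,0.191]
    - [0.0575,-0.1163,-0.1563,0,0,0.2355]
    - [0.0675,-0.1388,-0.1563,0,0,0.2801]
    - [0.0775,-0.16,-0.1563,0,0,0.3183]
    - [0.0875,-0.1813,-0.1563,0,0,0.3565]
    - [0.0988,-0.2038,-0.1563,0,0,0.3979]
    - [0.1088,-0.225,-0.1563,0,0,0.4393]
    - [0.1188,-0.2463,-0.1563,0,0,0.4775]
    - [0.1263,-0.2613,-0.1563,0,0,0.5093]
    - [0.1313,-0.27,-0.1563,0,0,0.5316]
    - [0.1325,-0.2738,-0.1563,0,0,0.5402]
    - [0.1325,-0.2738,-0.1563,0,0,0.5402]
    - [0.1325,-0.2738,-0.1563,0,0,0.5402]

```text
time: 50.35
position: [0.4684, 0.0695, 0.3266]
eef_rot: [0.0, 0.738, 0.675, 0.0]
ft_force: [0.6, 0.4, -1.6]
width: 0.52
finger_force: 19.9
```

```bash
python3 - <<'E'
from h import *
goal((468.3,68.5,50.7,-5.2))
E
```

```text
t 50.35 grasp [468.5  69.6 179.6] yaw -5.1 w 45.8 q [-0.28  0.63  0.05  2.1  -0.08  0.41 -0.25]
[-1.1, -0.1, 128.9] [0.001, -0.0, 0.002] rows 2.6
```

Scaled: 129 mm / 800 = 0.1613, 128 mm / 800 = 0.16.

Emit:
send_rows:
  moves:
    - [-0.0013,0,0.0375,0,0,0]
    - [-0.0013,0,0.075,0,0,0]
    - [-0.0013,0,0.1125,0,0,0]
    - [-0.0013,0,0.1375,0,0,0]
    - [-0.0013,0,0.1513,0,0,0]
    - [-0.0013,0,0.1575,0,0,0]
    - [-0.0013,0,0.16,0,0,0]
    - [-0.0013,0,0.1613,0,0,0]
    - [-0.0013,0,0.1613,0,0,0]
    - [-0.0013,0,0.1613,0,0,0]

```text
time: 51.35
position: [0.4684, 0.068, 0.1984]
eef_rot: [0.001, 0.739, 0.674, 0.001]
ft_force: [0.5, 0.7, -2.7]
width: 0.518
finger_force: 19.9
```

Scaled: -180 mm / 800 = -0.225, -150 mm / 800 = -0.1875.

Emit:
send_rows:
  moves:
    - [0,0,0,0,0,0]
    - [0,0,0,0,0,0]
    - [0,0,0,0,0,0]
    - [0,0,0,0,0,0]
    - [0,0,-0.025,0,0,0]
    - [0,0,-0.075,0,0,0]
    - [0,0,-0.125,0,0,0]
    - [0,0,-0.1875,0,0,0]
    - [0.15,0,-0.225,0,0,0]
    - [0.225,0,-0.225,0,0,0]
    - [0.225,0,-0.225,0,0,0]
    - [0.225,0,-0.225,0,0,0]
    - [0.225,0,-0.225,0,0,0]
    - [0.225,0,-0.225,0,0,0]
  hand: 75

```text
time: 52.75
position: [0.4839, 0.2475, 0.3775]
eef_rot: [0.0, 0.738, 0.675, -0.0]
ft_force: [0.6, -0.5, -0.7]
width: 0.851
finger_force: 0.0
```

```bash
python3 - <<'E'
from h import *
a=snap('scene')['frame']; b=pickle.load(open('s0.pkl','rb'))['scene']['frame']
f=lambda i:cv2.resize(i[165:325,120:390],(790,290)) if 0 else cv2.resize(i[160:320,180:380],(370,296))
cv2.imwrite('pics/f.png',np.vstack([np.hstack([f(b),f(a)]),cv2.resize(a,(740,462))[150:450]]))
# compare containers by template shift
for n,(x,y,w,h) in dict(bottle=(234,208,26,38),jar=(253,193,28,38),tin=(275,178,29,38),mug=(388,190,42,50),tape=(258,334,58,58),phone=(328,264,72,72)).items():
    r=cv2.matchTemplate(a[y-12:y+h+12,x-12:x+w+12],b[y:y+h,x:x+w],cv2.TM_CCOEFF_NORMED); _,v,_,l=cv2.minMaxLoc(r); print(n,l[0]-12,l[1]-12,round(v,2))
print(manip.observe()['ft_force'],manip.observe()['time'])
E
```

```text
bottle 0 0 0.97
jar 1 1 0.98
tin 0 0 0.92
mug 0 0 0.99
tape 0 0 1.0
phone 0 0 1.0
[-0.01813342 -0.33504232 -0.19814478] 52.8
```

View pics/f.png

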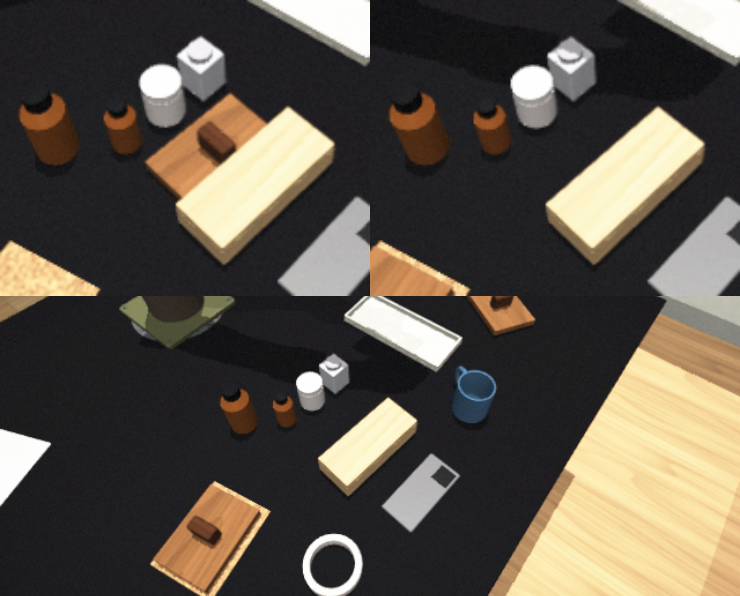

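The before and after views show the containers back upright within about 1 px of where they stood. The block is on the mat and the mug, tape and phone haven't moved. Handing in.

```bash
python3 -c "
from rig import manip; print(manip.finish_job())"
```

```text
the job is handed in; nothing more can be done
None
```

I handed in the job at about 53 s of the 138 s allowed. The block lies flat on the mat about 3 mm off centre, and the jar, tin and bottle are back upright within about 1 px of their start in the scene camera. The mug, tape and phone haven't moved; the verdict was not shown.

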